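Load a test cartridge into the benchtop reader and clamp it home

TASK

Load the test cartridge into the reader: stand it in the cradle with its rib in the slot and let go, then swing the reader's hinged clamp over and press its finger plate down until the catch snaps, so that the clamp stays down by itself and holds the cartridge home. The cartridge and the catch are delicate: feel your way, press gently and stop once the clamp has caught and meets its rest; leave the other things on the bench alone.

Things in the scene. Friction and masses are not known exactly. Their poses are not given: they have to be found in the camera images.
- cartridge_center (a point): Centre (29 mm up) of the test cartridge, a loose upright block of clear and white plastic, 48 (x) x 28 (y) x 58 mm high, 70 g. On its front (-x) a vertical rib, 10 mm wide, stands 3 mm proud from 6 to 40 mm up. Its lowest 4 mm are stepped in by 1.5 mm. Pinch it across its 28 mm sides, fingertips 20 mm or more above its underside to clear the reader's deck.
- reader: Benchtop test reader, a white box fixed to the bench: deck 49 mm high, 104 mm wide (y), 148 mm long (x), with a sloping screen panel in front of it to 108 mm before the origin. Origin on the bench under the cradle's centre; x from its front to its back, where the hinge posts stand; z up. A steel hook, the catch, stands 47 mm before the cradle's centre, up to 86 mm high.
- cradle_mouth (a point): Centre of the cradle's mouth in the reader's deck, 49 mm above the bench. x: from the reader's front (sloping screen panel) to its back (hinge), z up. The well takes the cartridge, x along x, with 1 mm play a side and a 4 mm lead-in at 45 degrees; only the front wall has a slot for the rib. Just set in, the cartridge's underside is 16 mm below the mouth; the wrong way round it stays 8 mm higher.
- home_point (a point): Where the cartridge's centre is when driven home: 6 mm above the cradle mouth, 7 mm lower than where it stands when just set in. Axes as the reader's. Fixed to the reader. When caught, the cartridge stands within 4 mm of this height.
- port_block: Sprung grey block with two rubber ports at the bottom of the well, origin at the centre of its top. It pushes the cartridge up with 9 N when just touched and about 15 N when home; hard stop 11 mm down. More than about 35 N on it crushes the cartridge.
- clamp_hinge (a point): Middle of the clamp's hinge, 65 mm behind the cradle's centre, 88 mm above the bench. The hinge axis is the reader's y; axes as the reader's. Two posts beside it reach 94 mm above the bench and 29 mm to either side.
- clamp: The clamp, an aluminium arm 26 mm wide; origin at the hinge, its free end towards its own -x. Turned about the reader's y: 0 level over the cradle, 1.57 rad upright; starts leaning back, 1.75 to 2.0. Stays where left (1 N at the plate moves it). Its pad meets a cartridge just set in at 0.11. Let go before the catch has snapped, it springs up to 0.08 or more. Never bear on it with over 20 N.
- clamp_plate (a point): Place to press: outer face of the black finger plate (40 mm wide, 27 mm along the arm, 7 mm thick), 115 mm from the hinge; plate ends 127 mm from it. z: normal of this face, 8 mm off the radius from the hinge, up when closed. Pressing takes 6 to 10 N. The catch is adjustable: it snaps at 0.035 to -0.035 rad, different each time and not measured; 1 mm lower at the plate is a hard rest.
- jar: Small screw-cap specimen jar, 39 mm across, 78 mm high; origin under its centre. Leave alone.
- dropper: Dropper bottle, 32 mm across, 95 mm high; origin under its centre. Leave alone.
- petri_a: Petri dish, 60 mm across, 14 mm high; origin under its centre. Leave alone.
- vial_a: Glass vial, 25 mm across, 58 mm high; origin under its centre. Leave alone.
There are look-alikes about, which are no part of the job. What is shaped like the part that bears cartridge_center but red is not meant.

How it is judged:
By the outcome, as a careful person would: the job done as asked, in the order asked, and still so for the second after the job is handed in, with the robot touching nothing.
It also fails if it takes over 61 s, if anything falls off the work surface, if the arm or the gripper's body presses on something with over 40 N, if the wrist force passes 120 N, or if a joint passes its speed limit or range.

ROBOT

A 6-joint arm with a two-finger parallel gripper is mounted at the origin on the work surface; the furniture and walls round the work are solid. World frame = base frame: x ahead of the robot, y to its left, z up, the work surface at z = 0. Lengths are in mm, angles in degrees, forces in N, time in s.
With the tool pointing down it reaches from about 350 to 850 mm from the base axis. Payload 8.1 kg.
Tool frame: the origin (TCP) lies midway between the tips of the shut fingers; the grasp point (between the pads) lies 19 mm behind it; z points along the fingers, y is the line along which they close (so a half turn about z gives the same grasp; the last joint's range is limited). The gripper opens to 85 mm and grips with 20 to 120 N. Pads are 22 mm wide; open, the fingers measure 114 mm over their backs; the gripper's body (76 mm by 85 mm) begins 54 mm behind the grasp point. The pads swing forward as they close: fully open they stand 13 mm farther back than shut.
Start: joints at [-82.128, 7.471, 85.268, -0, 87.261, -4.893], TCP at [132.597, -585.169, 231.292] pointing down, gripper open.
Joint ranges: [-169.43, 169.43], [-51.17, 129.36], [1.28, 143.12], [-76.62, 256.62], [0, 156.53], [-152.29, 152.29]. Speed limits (degrees/s): [136.94, 136.94, 159.86, 180, 180, 180].

INTERFACE

Orientations are given as [roll, pitch, yaw] about the fixed x, y, z axes, in that order (R = Rz(yaw) Ry(pitch) Rx(roll)).
In Python, from bench import r gives the robot as it stands. The module is installed in compiled form; this text tells all that it offers.
- The arm moves only by the tool jog_arm, never from a script. Its argument "rows" is a list of rows, each a list of 2 entries, a list of its own where there are three numbers: the shift along the tool's x, y, z in mm, then the turn, a rotation vector about the tool's x, y, z in rad. A call has 1 to 10 rows; each row is the pose to reach, as a shift and turn from the pose commanded when the call began, along the tool's axes at that moment; what a row does not reach only later rows make up. A row lasts 1/10 s, in which the tool goes at most 50 mm and 8.59 degrees, less where a joint would pass 70% of its speed; a pose out of reach is approached as far as the arm can. A call with a gripper value outside its range is refused whole. "grip" is the finger opening in mm, from 0 to 85.4, set as the call begins (left out, the last holds). The fingers move at their own pace and stop on an object; "force" is the grip in N (left out, the last holds). Time passes only in rows, so rows that repeat a pose let the fingers close. It gives the time, the measured TCP pose, the force, the opening and the grip force at its end, in the units of the state.
- r.sense(): the state, without advancing time (a new reading comes with each control period).
- r.snapshot(name): name is "side" or "top" or "wrist"; returns (picture, depth): 420x560x3 uint8, blue, green, red; 420x560 float32, mm along the optical axis (not along the pixel's ray), 0 where there is no reading.
- r.camera_params(name): a dict with "fx", "fy", "cx", "cy" (pixels), "dist_coeffs" ([k1, k2, p1, p2, k3] as OpenCV has them; the pictures are not rectified), "pose" (4x4, takes a point from camera to world coordinates); the wrist camera has in their place "tool_from_camera" (4x4, takes a point from camera to tool coordinates, whose origin is the TCP and whose axes are the flange's). Camera axes: x right, y down, z forward; pixel columns grow to the right and rows downward; lengths in mm; the calibration is good to about 2 mm. A picture is of the moment at which its call begins: read the wrist's pose just before it. camera_params takes no time and is no camera call.
- r.hand_in(): hands the job in; it is judged then, once.
The state is a dict: "time": time; "joint_pos": joint angles; "qd": joint speeds; "joint_efforts": joint torques, N m; "tool_pos": TCP position; "tcp_rot": TCP orientation; "ft_force": force on the tool from outside, world axes, zero at the start; "wrist_torque": the same for the moment, N m; "finger_gap": finger opening in mm; "grip_force": force on a finger pad.
Only numpy, scipy, OpenCV 4.12 (cv2) and the standard library are available. Lean on these libraries where they do the work, as an engineer would, in place of code of your own. Each camera call takes 0.05 s, during which the arm holds its last target. There are 200 camera calls.

## Working session

There is one attempt and no reset: what is moved stays moved. The work goes in short steps, Python scripts to look and compute and a tool call to move; the robot and the scene stay as the last step left them, time stands still between calls to the robot, and variables do not carry over. Pictures are saved under pics/ and viewed, at most 10 in all, crops included, and the job is handed in when it is done.

Besides the shell and the picture viewer there is one more tool, called after "Emit:" as name(argument=value, ...), one argument or row to a line, values as JSON. jog_arm: Moves the arm, as the interface text tells. Its arguments: {"type":"object","properties":{"rows":{"type":"array"},"grip":{"type":"number"},"force":{"type":"number"}},"required":["rows"]}

```bash
mkdir -p pics
cat > h.py <<'E'
import numpy as np, cv2
from scipy.spatial.transform import Rotation as R
from bench import r
def cam(n):
    c=r.camera_params(n); K=np.array([[c['fx'],0,c['cx']],[0,c['fy'],c['cy']],[0,0,1.]])
    if n=='wrist':
        s=r.sense(); T=np.eye(4); T[:3,:3]=R.from_euler('xyz',s['tcp_rot'],degrees=True).as_matrix(); T[:3,3]=s['tool_pos']
        P=T@np.array(c['tool_from_camera'])
    else: P=np.array(c['pose'])
    return K,np.array(c['dist_coeffs'],float),P
def ray(C,uv):
    K,d,P=C; n=cv2.undistortPoints(np.array(uv,float).reshape(-1,1,2),K,d).reshape(-1,2)
    return P[:3,3],np.c_[n,np.ones(len(n))]@P[:3,:3].T
def onz(C,uv,z):
    o,d=ray(C,uv); return o+d*((z-o[2])/d[:,2])[:,None]
def cloud(C,dep):
    h,w=dep.shape; v,u=np.mgrid[:h,:w]; o,d=ray(C,np.c_[u.ravel(),v.ravel()])
    X=o+d*dep.reshape(-1,1); X[dep.ravel()==0]=np.nan; return X.reshape(h,w,3)
def snap(n,tag):
    C=cam(n); p,d=r.snapshot(n); cv2.imwrite(f'pics/{tag}.png',p); X=cloud(C,d); np.savez(f'pics/{tag}.npz',p=p,d=d,X=X,K=C[0],D=C[1],P=C[2]); return C,p,d,X
def load(tag):
    f=np.load(f'pics/{tag}.npz'); return (f['K'],f['D'],f['P']),f['p'],f['d'],f['X']
E
python3 - <<'E'
from h import *
a=snap('top','top0');b=snap('side','side0')
print(r.sense()); print(a[0][2],b[0][2])
E
```

```text
{'time': 0.1, 'joint_pos': array([-8.21280620e+01,  7.51131958e+00,  8.53252277e+01, -5.34215128e-04,
        8.72621335e+01, -4.89326206e+00]), 'qd': array([-0.0850877 , -0.19889683, -0.08754365, -0.04773217,  0.05962621,
       -0.03061849]), 'joint_efforts': array([ 1.33161866e-03, -5.70954573e+01, -5.01940441e+01, -6.60253386e-05,
        8.17815046e-03, -1.12576487e-05]), 'tool_pos': array([ 132.51929722, -584.65441926,  230.32275523]), 'tcp_rot': array([-1.79901633e+02, -7.88582298e-03,  1.27652193e+01]), 'ft_force': array([-0.32960388, -0.81714959,  1.03810117]), 'wrist_torque': array([-0.00087914, -0.01075641,  0.01192906]), 'grip_force': 0.0, 'finger_gap': 85.30928361015245}
[[-7.47651836e-03 -9.96326376e-01  8.53103430e-02  3.86709209e+02]
 [-9.99657784e-01  5.30822169e-03 -2.56151649e-02  3.10958635e+01]
 [ 2.50682182e-02 -8.54726607e-02 -9.96025104e-01  9.91306277e+02]
 [ 0.00000000e+00  0.00000000e+00  0.00000000e+00  1.00000000e+00]] [[-9.96597131e-01 -2.18238999e-02  7.94850705e-02  3.87568739e+02]
 [-8.01642322e-02  4.81005855e-01 -8.73044709e-01  8.52126010e+02]
 [-1.91795440e-02 -8.76445711e-01 -4.81118551e-01  5.62882031e+02]
 [ 0.00000000e+00  0.00000000e+00  0.00000000e+00  1.00000000e+00]]
```

View pics/top0.png

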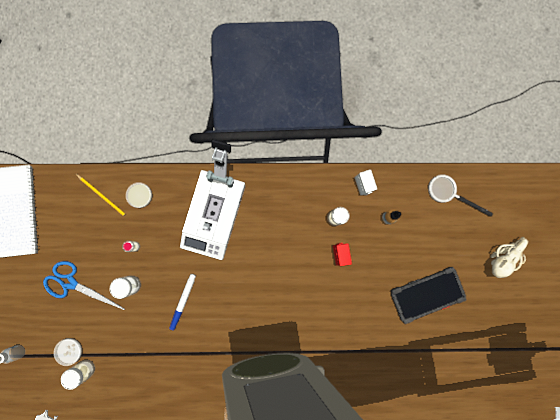

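View pics/side0.png

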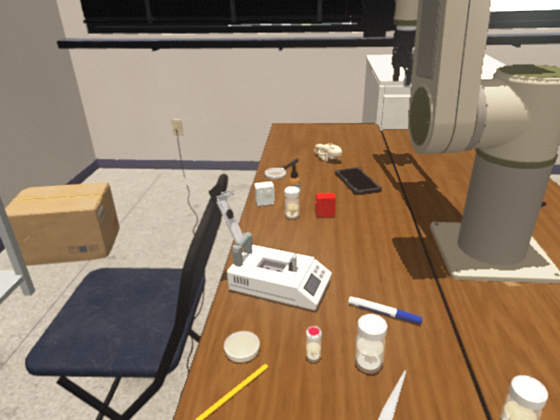

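Top view: the reader is at (212,215) with its screen at (200,245) and its hinge and upright clamp at (220,170). There are two candidates for the cartridge, the white block at (366,183) and the red block at (343,255). White fits the description and red is excluded. I'll confirm this in an enlarged crop and measure both.

```bash
cat > m.py <<'E'
from h import *
C,p,d,X=load('top0');Cs,ps,ds,Xs=load('side0')
a=cv2.resize(p[160:210,335:395],None,fx=6.6,fy=6.6,interpolation=cv2.INTER_CUBIC)
b=cv2.resize(ps[170:220,235:295],None,fx=6.6,fy=6.6,interpolation=cv2.INTER_CUBIC)
cv2.imwrite('pics/crop1.png',np.hstack([a,b]))
def rect(pts): 
    q=cv2.minAreaRect(pts.astype(np.float32)); return q,cv2.boxPoints(q).round(1).tolist()
# cartridge top and reader deck by height, both views
for n,x in(('top',X),('side',Xs)):
    z=x[...,2]
    m=(z>50)&(z<66)&(x[...,1]<-150)&(x[...,1]>-340)&(x[...,0]>540)&(x[...,0]<720)
    P=x[m]; print(n,'cart',len(P),np.median(P,0) if len(P) else '')
    if len(P):print(rect(P[:,:2]))
    m=(z>44)&(z<54)&(x[...,1]<200)&(x[...,1]>30)&(x[...,0]>440)&(x[...,0]<720)
    P=x[m]; print(n,'deck',len(P),np.median(P,0)); print(rect(P[:,:2]))
    m=(z>98)&(x[...,1]<200)&(x[...,1]>30)&(x[...,0]>480)&(x[...,0]<800); P=x[m]; print('clamp',len(P), P[np.argmax(P[:,2])],np.median(P,0),P.min(0),P.max(0))
E
python3 m.py
```

```text
top cart 148 [ 553.72618795 -202.05218294   57.70231013]
(((613.41259765625, -213.68069458007812), (139.5264129638672, 85.27197265625), 19.705286026000977), [[533.4000244140625, -197.10000610351562], [562.0999755859375, -277.29998779296875], [693.5, -230.3000030517578], [664.7000122070312, -150.0]])
top deck 1728 [498.1880986  141.12113783  48.98049215]
(((550.1357421875, 123.41868591308594), (152.38380432128906, 218.69061279296875), 89.80999755859375), [[440.5, 47.599998474121094], [659.2000122070312, 46.900001525878906], [659.7000122070312, 199.1999969482422], [441.0, 200.0]])
clamp 529 [584.55761356 102.26705952 206.44499171] [568.9595513  116.1179812  183.46012288] [529.78167953  41.74392557  98.0356748 ] [636.47915061 135.53118182 206.44499171]
side cart 45 [ 549.40596418 -204.57585465   58.52292309]
(((590.4547729492188, -215.94398498535156), (25.35957908630371, 107.23155975341797), 75.49400329589844), [[535.4000244140625, -214.8000030517578], [639.2000122070312, -241.60000610351562], [645.5, -217.10000610351562], [541.7000122070312, -190.1999969482422]])
side deck 1483 [498.40987119 155.2808129   50.07266323]
(((539.6616821289062, 139.3414306640625), (142.98793029785156, 210.4828338623047), 83.4306640625), [[426.8999938964844, 80.4000015258789], [636.0, 56.29999923706055], [652.4000244140625, 198.3000030517578], [443.29998779296875, 222.39999389648438]])
clamp 709 [588.35814695 125.83754835 206.23798208] [563.45475203 124.55205508 163.56274853] [537.12754935  53.59852614  98.02593448] [633.16733886 139.24826732 206.23798208]
```

View pics/crop1.png

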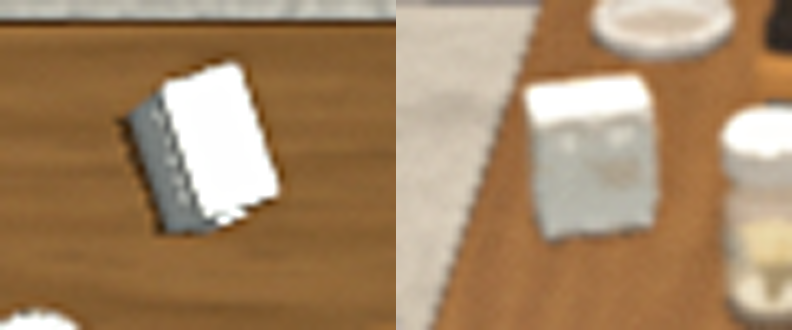

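```bash
cat > m2.py <<'E'
from h import *
C,p,d,X=load('top0');Cs,ps,ds,Xs=load('side0')
def meas(C,p,u0,u1,v0,v1,th,z):
    g=p.min(2); m=np.zeros(g.shape,np.uint8); m[v0:v1,u0:u1]=(g[v0:v1,u0:u1]>th)*255
    k=max(cv2.findContours(m,cv2.RETR_EXTERNAL,cv2.CHAIN_APPROX_NONE)[0],key=cv2.contourArea)
    W=onz(C,k.reshape(-1,2),z); q=cv2.minAreaRect(W[:,:2].astype(np.float32)); print(q,cv2.boxPoints(q).round(1).tolist()); return k
meas(C,p,350,385,160,200,225,58)
for th in(150,180,200): meas(C,p,170,250,165,265,th,49)
for n,x in(('top',X),('side',Xs)):
    z=x[...,2]; m=(z>46)&(z<52)&(x[...,1]<210)&(x[...,1]>30)&(x[...,0]>430)&(x[...,0]<640)
    P=x[m]; h=np.histogram(z[(z>20)&(z<60)&(x[...,1]<210)&(x[...,1]>30)&(x[...,0]>430)&(x[...,0]<640)],bins=range(20,61,2)); print(h[0])
    cv2.imwrite('pics/mk_%s.png'%n,m*255)
cv2.imwrite('pics/crop2.png',np.hstack([cv2.resize(p[140:265,170:255],None,fx=4.7,fy=4.7,interpolation=cv2.INTER_CUBIC)[:587],cv2.resize(ps[185:310,215:300],None,fx=4.7,fy=4.7,interpolation=cv2.INTER_CUBIC)[:587]]))
E
python3 m2.py
```

```text
((533.7626342773438, -212.55816650390625), (51.2775764465332, 26.53752899169922), 16.991588592529297) [[505.3999938964844, -207.39999389648438], [513.0999755859375, -232.6999969482422], [562.2000122070312, -217.8000030517578], [554.4000244140625, -192.39999389648438]]
((462.13751220703125, 147.60142517089844), (106.04408264160156, 186.73928833007812), 73.67927551269531) [[357.6000061035156, 123.0], [536.7999877929688, 70.5], [566.5999755859375, 172.1999969482422], [387.3999938964844, 224.6999969482422]]
((461.2782287597656, 148.05801391601562), (105.15657806396484, 184.5653076171875), 73.5151138305664) [[357.8999938964844, 123.80000305175781], [534.7999877929688, 71.5], [564.7000122070312, 172.3000030517578], [387.70001220703125, 224.6999969482422]]
((461.2158508300781, 148.1376953125), (105.108642578125, 184.4879913330078), 73.56880950927734) [[357.8999938964844, 123.80000305175781], [534.7999877929688, 71.5999984741211], [564.5999755859375, 172.5], [387.6000061035156, 224.60000610351562]]
[  8  10   5  10  18  53 106  68  23  17   7  15  88 443 845 455  70   3
   6   4]
[ 66  51  56  44  67  61  87 128  80  89  73  74 100 101 584 792  67  31
  27  32][ WARN:0@0.260] global loadsave.cpp:1063 imwrite_ Unsupported depth image for selected encoder is fallbacked to CV_8U.
```

View pics/crop2.png

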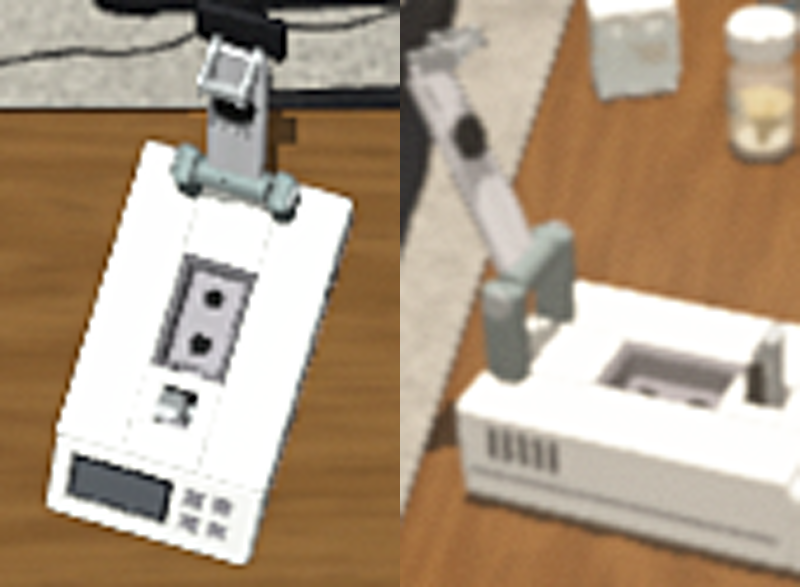

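White cartridge confirmed. The crop shows the reader's front with the screen towards the robot, the clamp leaning back, and the hook in front of the well. I still have to find which side the rib is on, so I'll use the wrist camera.

```bash
cat > m3.py <<'E'
from h import *
np.set_printoptions(precision=3,suppress=True)
print(r.camera_params('wrist')['tool_from_camera'],cam('wrist')[0])
C,p,d,X=load('top0')
o=np.array([170,140.])
w=np.array([[185,255],[258,270],[222,380],[155,365]])/4.7+o
W=onz(C,w,49);print('well',W,W.mean(0))
E
python3 m3.py
cat > jog.py <<'E'
# delta from current pose to world target (tool-down, yaw) in tool axes
import sys
from h import *
np.set_printoptions(precision=4,suppress=True)
def jog(pos,R1,s=None):
    s=s or r.sense(); R0=R.from_euler('xyz',s['tcp_rot'],degrees=True)
    return R0.inv().apply(np.array(pos)-s['tool_pos']),(R0.inv()*R1).as_rotvec()
if __name__=='__main__':
    a=list(map(float,sys.argv[1:])); s=r.sense()
    print(s['time'],s['tool_pos'],s['tcp_rot'],s['joint_pos'])
    print(*jog(a[:3],R.from_euler('xyz',a[3:6],degrees=True),s))
E
python3 jog.py 400 -250 200 180 0 17
```

```text
[[   0.001   -0.957   -0.291   73.52 ]
 [   1.       0.001   -0.      -0.001]
 [   0.      -0.291    0.957 -142.416]
 [   0.       0.       0.       1.   ]] [[353.105   0.    280.924]
 [  0.    353.105 204.869]
 [  0.      0.      1.   ]]
well [[507.114 151.996  49.   ]
 [499.596 116.494  49.   ]
 [445.98  133.775  49.   ]
 [453.457 166.186  49.   ]] [476.537 142.113  49.   ]
0.1 [ 132.5193 -584.6544  230.3228] [-179.9016   -0.0079   12.7652] [-82.1281   7.5113  85.3252  -0.0005  87.2621  -4.8933]
[ 334.8095 -267.2289   30.8277] [-0.0017 -0.0002 -0.0739]
```

```bash
python3 jog.py 533 -212 150 180 0 17
```

```text
0.1 [ 132.5193 -584.6544  230.3228] [-179.9016   -0.0079   12.7652] [-82.1281   7.5113  85.3252  -0.0005  87.2621  -4.8933]
[ 472.9116 -274.8165   80.8598] [-0.0017 -0.0002 -0.0739]
```

Emit:
jog_arm(
  rows=[
    [[473,-275,0],[-0.0017,0,-0.074]],
    [[473,-275,0],[-0.0017,0,-0.074]],
    [[473,-275,0],[-0.0017,0,-0.074]],
    [[473,-275,0],[-0.0017,0,-0.074]],
    [[473,-275,0],[-0.0017,0,-0.074]],
    [[473,-275,0],[-0.0017,0,-0.074]],
    [[473,-275,0],[-0.0017,0,-0.074]],
    [[473,-275,0],[-0.0017,0,-0.074]],
    [[473,-275,0],[-0.0017,0,-0.074]],
    [[473,-275,0],[-0.0017,0,-0.074]],
  ],
  grip=85,
)

```text
time: 1.1
tool_pos: [499.7, -242.7, 231.0]
tcp_rot: [179.9, 0.0, 17.0]
ft_force: [1.4, -1.2, 0.5]
finger_gap: 85.0
grip_force: 0.0
```

Emit:
jog_arm(
  rows=[
    [[0,0,30],[0,0,0]],
    [[0,0,65],[0,0,0]],
    [[0,0,65],[0,0,0]],
    [[0,0,65],[0,0,0]],
  ],
)

```text
time: 1.5
tool_pos: [497.9, -244.3, 165.8]
tcp_rot: [-180.0, 0.1, 17.0]
ft_force: [-0.1, -0.9, 1.8]
finger_gap: 84.9
grip_force: 0.0
```

Run:
```python
from h import *
s=r.sense();print(s['time'],s['tool_pos'],s['tcp_rot'],s['joint_pos'])
C,p,d,X=snap('wrist','w1')
z=X[...,2]
m=((z>50)&(z<66)).astype(np.uint8)
k=max(cv2.findContours(m,cv2.RETR_EXTERNAL,cv2.CHAIN_APPROX_NONE)[0],key=cv2.contourArea)
print(cv2.boundingRect(k)); print(cv2.minAreaRect(onz(C,k.reshape(-1,2),58)[:,:2].astype(np.float32)))
```

```text
1.5 [ 497.90588517 -244.30380665  165.84227654] [-1.79988406e+02  1.01446823e-01  1.70003870e+01] [-3.13873487e+01  2.83880450e+00  9.70908927e+01 -6.91680571e-02
  8.01463478e+01  4.16241567e+01]
(231, 104, 41, 69)
((535.3104248046875, -211.0430908203125), (47.193359375, 27.87159538269043), 17.02164077758789)
```

View pics/w1.png

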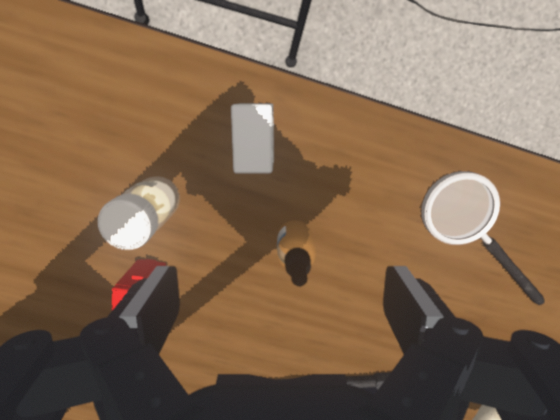

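```bash
python3 - <<'E'
from h import *
np.set_printoptions(precision=1,suppress=True)
C,p,d,X=load('w1'); z=X[...,2]
for lo in (66,85):
    m=((z>lo)&(z<105)).astype(np.uint8); m[300:]=0
    for k in cv2.findContours(m,cv2.RETR_EXTERNAL,cv2.CHAIN_APPROX_NONE)[0]:
        if cv2.contourArea(k)>20:
            q=np.zeros_like(m);cv2.drawContours(q,[k],-1,1,-1);P=X[(q>0)&(m>0)]; print(lo,cv2.boundingRect(k),P.min(0),P.max(0),np.median(P,0))
E
python3 jog.py 560 -204 166 180 0 17
```

```text
66 (285, 253, 26, 34) [ 446.2 -279.5   66. ] [ 465.7 -260.2   95. ] [ 459.7 -268.2   73.3]
66 (98, 195, 59, 54) [ 435.9 -161.9   66. ] [ 474.1 -123.7   79.1] [ 457.3 -143.9   76.7]
85 (291, 269, 16, 18) [ 452.1 -275.2   85. ] [ 462.5 -264.1   95. ] [ 458.6 -268.7   90.8]
1.55 [ 498.8419 -245.1067  167.5278] [179.8757  -0.0209  16.9773] [-31.4087   2.7691  96.9824  -0.0679  80.1417  41.6257]
[ 70.4951 -21.461    1.5071] [ 0.0022 -0.0004 -0.0004]
```

Emit:
jog_arm(
  rows=[
    [[40,-12,0],[0,0,0]],
    [[70,-21,0],[0,0,0]],
    [[70,-21,0],[0,0,0]],
    [[70,-21,0],[0,0,0]],
  ],
)

```text
time: 1.95
tool_pos: [560.6, -204.7, 168.5]
tcp_rot: [179.8, -0.1, 17.0]
ft_force: [-1.3, -0.9, -0.6]
finger_gap: 84.9
grip_force: 0.0
```

Run:
```python
from h import *
s=r.sense();print(s['time'],s['tool_pos'],s['tcp_rot'])
C,p,d,X=snap('wrist','w2')
z=X[...,2]
m=((z>50)&(z<66)&(np.abs(X[...,0]-535)<40)&(np.abs(X[...,1]+211)<40)).astype(np.uint8)
k=max(cv2.findContours(m,cv2.RETR_EXTERNAL,cv2.CHAIN_APPROX_NONE)[0],key=cv2.contourArea)
x,y,w,h=cv2.boundingRect(k);print(x,y,w,h); print(cv2.minAreaRect(onz(C,k.reshape(-1,2),58)[:,:2].astype(np.float32)))
cv2.imwrite('pics/crop3.png',cv2.resize(p[max(0,y-60):y+h+25,max(0,x-50):x+w+50],None,fx=3.3,fy=3.3,interpolation=cv2.INTER_CUBIC))
```

```text
1.95 [ 560.58373017 -204.704659    168.5056976 ] [ 1.79777464e+02 -1.11151102e-01  1.70371604e+01]
260 201 37 60
((536.7965698242188, -210.31338500976562), (48.39373779296875, 27.46344757080078), 17.225128173828125)
```

View pics/crop3.png

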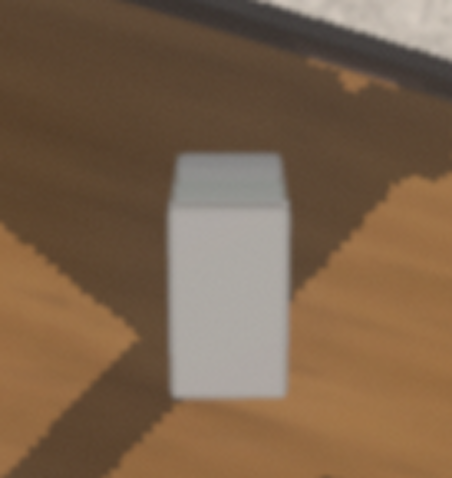

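Seen at (230,180) in the crop, the far end face is flat, with no rib. So the rib is on the robot-side end, the cartridge yaw is +17° and a turn of about −33° suits the reader. Next I descend to grasp.

```bash
python3 jog.py 536 -210.7 60 180 0 17; python3 jog.py 536 -210.7 22 180 0 17|tail -1
```

```text
2.0 [ 559.9151 -205.0034  168.0574] [179.7993  -0.0776  16.9931] [-24.9755   8.8291  90.4441  -0.0987  80.5349  48.0476]
[-24.6821  -1.9199 108.0181] [ 0.0035 -0.0014 -0.0001]
[-24.7335  -2.053  146.0178] [ 0.0035 -0.0014 -0.0001]
```

Emit:
jog_arm(
  rows=[
    [[-24.5,-1.7,0],[0.002,0,0]],
    [[-24.5,-1.7,40],[0.002,0,0]],
    [[-24.5,-1.7,75],[0.002,0,0]],
    [[-24.5,-1.7,75],[0.002,0,0]],
    [[-24.5,-1.7,75],[0.002,0,0]],
  ],
)

```text
time: 2.5
tool_pos: [534.9, -210.4, 91.9]
tcp_rot: [-180.0, 0.0, 16.9]
ft_force: [0.7, -0.2, 0.4]
finger_gap: 85.0
grip_force: 0.0
```

```bash
for i in 1 2 3; do python3 jog.py 536 -210.7 22 180 0 17; done
```

```text
2.5 [ 534.8824 -210.3961   91.9344] [-179.9544    0.0473   16.9416] [-26.5831   9.9148  97.562    0.0005  72.5889  46.4752]
[ 1.0382  0.672  69.9331] [-0.0008  0.0008 -0.001 ]
2.5 [ 534.8824 -210.3961   91.9344] [-179.9544    0.0473   16.9416] [-26.5831   9.9148  97.562    0.0005  72.5889  46.4752]
[ 1.0382  0.672  69.9331] [-0.0008  0.0008 -0.001 ]
2.5 [ 534.8824 -210.3961   91.9344] [-179.9544    0.0473   16.9416] [-26.5831   9.9148  97.562    0.0005  72.5889  46.4752]
[ 1.0382  0.672  69.9331] [-0.0008  0.0008 -0.001 ]
```

Emit:
jog_arm(
  rows=[
    [[0.8,0.4,30],[0,0,0]],
    [[0.8,0.4,55],[0,0,0]],
    [[0.8,0.4,69],[0,0,0]],
    [[0.8,0.4,69],[0,0,0]],
    [[0.8,0.4,69],[0,0,0]],
  ],
)

```text
time: 3.0
tool_pos: [537.5, -210.5, 24.1]
tcp_rot: [179.9, -0.1, 17.0]
ft_force: [1.4, 0.9, 0.3]
finger_gap: 85.1
grip_force: 0.0
```

Emit:
jog_arm(
  rows=[
    [[0,0,0],[0,0,0]],
    [[0,0,0],[0,0,0]],
    [[0,0,0],[0,0,0]],
    [[0,0,0],[0,0,0]],
    [[0,0,0],[0,0,0]],
    [[0,0,0],[0,0,0]],
    [[0,0,0],[0,0,0]],
    [[0,0,0],[0,0,0]],
  ],
  grip=20,
  force=25,
)

```text
time: 3.8
tool_pos: [536.8, -210.1, 22.8]
tcp_rot: [180.0, -0.0, 17.0]
ft_force: [-0.1, 0.1, 5.6]
finger_gap: 27.5
grip_force: 28.1
```

Emit:
jog_arm(
  rows=[
    [[0,0,-10],[0,0,0]],
    [[0,0,-45],[0,0,0]],
    [[0,0,-90],[0,0,0]],
    [[0,0,-135],[0,0,0]],
    [[0,0,-170],[0,0,0]],
    [[0,0,-170],[0,0,0]],
  ],
)

```text
time: 4.4
tool_pos: [539.6, -211.5, 199.8]
tcp_rot: [179.6, -0.4, 17.0]
ft_force: [0.4, -0.7, -0.6]
finger_gap: 28.1
grip_force: 27.3
```

Emit:
jog_arm(
  rows=[
    [[0,-25,0],[0,0,0.05]],
    [[1,-60,0],[0,0,0.1]],
    [[2,-105,0],[0,0,0.2]],
    [[3,-150,0],[0,0,0.3]],
    [[4,-195,0],[0,0,0.4]],
    [[5,-240,0],[0,0,0.5]],
    [[7,-285,0],[0,0,0.583]],
    [[9,-330,0],[0,0,0.583]],
    [[10,-365,0],[0,0,0.583]],
    [[10,-379,0],[0,0,0.583]],
  ],
)

```text
time: 5.4
tool_pos: [433.4, 158.1, 191.6]
tcp_rot: [-180.0, 0.1, -16.2]
ft_force: [0.5, -0.9, -0.6]
finger_gap: 27.7
grip_force: 27.2
```

Emit:
jog_arm(
  rows=[
    [[0,0,0],[0,0,0]],
    [[0,0,0],[0,0,0]],
  ],
)

```text
time: 5.6
tool_pos: [434.8, 155.2, 191.8]
tcp_rot: [180.0, 0.1, -16.3]
ft_force: [0.0, -0.4, -1.1]
finger_gap: 27.8
grip_force: 27.2
```

Run:
```python
from h import *
s=r.sense();print(s['time'],s['tool_pos'],s['tcp_rot'],s['joint_pos'],s['finger_gap'],s['ft_force'])
snap('wrist','w3');snap('side','side3')
```

```text
5.6 [434.756275   155.22042205 191.75838415] [ 1.79961739e+02  5.56918628e-02 -1.63386283e+01] [ 1.32847846e+01 -1.32055384e+01  1.09392377e+02 -5.76455121e-03
  8.38804859e+01  1.19624012e+02] 27.825268506927532 [ 0.01498668 -0.40297545 -1.1431036 ]
```

View pics/w3.png

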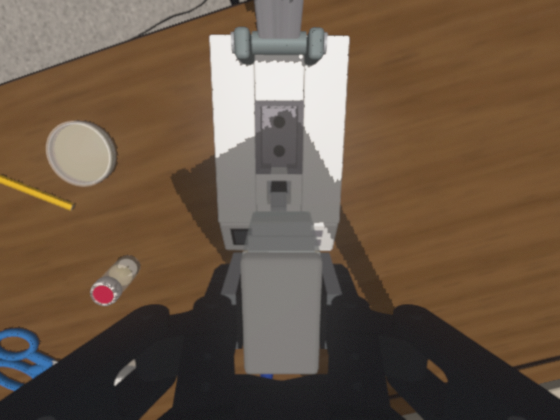

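Run:
```python
from h import *
np.set_printoptions(precision=1,suppress=True)
C,p,d,X=load('w3'); z=X[...,2]; T=np.array([434.8,155.2])
# local frame: reader yaw guess
a=np.radians(-16.4); ex=np.array([np.cos(a),np.sin(a)]); ey=np.array([-ex[1],ex[0]])
g=p.min(2).astype(int)
# deck edges: rows 60..200 leftmost/rightmost with z 46..52 ; scan
dk=(z>44)&(z<54)
L=[];Rr=[]
for v in range(60,200,4):
    u=np.where(dk[v])[0]; L.append((u.min(),v));Rr.append((u.max(),v))
for n,q in(('L',L),('R',Rr)):
    W=onz(C,q,49)[:,:2]; f=cv2.fitLine(W.astype(np.float32),cv2.DIST_HUBER,0,.01,.01).ravel(); f[:2]*=np.sign(f[0]); print(n,np.degrees(np.arctan2(f[1],f[0])),'y',np.median(W@ey))
u=279
print('col',[int(x) for x in g[85:215,u-12]]); 
print('row136',[int(x) for x in g[136,240:320]])
print('colX local', onz(C,[(279,100),(279,174),(257,136),(301,136)],49)[:,:2]@np.c_[ex,ey])
print('tip', [int(x) for x in g[240:262,282]],[int(x) for x in g[362:385,282]])
```

```text
L -17.080656 y 324.3508904812085
R -16.798983 y 222.08896668565643
col [235, 234, 234, 234, 234, 235, 234, 234, 234, 234, 234, 234, 234, 231, 214, 165, 128, 115, 115, 116, 122, 123, 122, 135, 153, 158, 158, 157, 157, 157, 157, 156, 154, 154, 155, 156, 155, 154, 155, 151, 134, 111, 98, 92, 91, 89, 91, 91, 91, 90, 90, 90, 89, 89, 89, 89, 89, 89, 89, 89, 87, 87, 87, 86, 86, 85, 85, 87, 86, 85, 84, 85, 86, 84, 85, 85, 85, 83, 79, 75, 72, 72, 72, 76, 80, 81, 80, 80, 88, 109, 122, 127, 126, 126, 124, 120, 111, 106, 106, 107, 106, 106, 106, 106, 106, 105, 104, 105, 105, 105, 105, 104, 105, 105, 106, 108, 110, 111, 114, 119, 123, 124, 124, 125, 125, 121, 113, 105, 103, 102]
row136 [229, 229, 229, 230, 229, 229, 229, 227, 224, 224, 221, 212, 195, 179, 148, 108, 88, 85, 85, 83, 80, 79, 83, 89, 91, 90, 88, 90, 90, 89, 89, 89, 89, 89, 89, 89, 88, 88, 90, 89, 89, 89, 89, 89, 89, 89, 90, 90, 90, 88, 90, 90, 90, 90, 89, 89, 82, 80, 83, 84, 85, 83, 90, 110, 125, 131, 131, 131, 142, 178, 216, 228, 230, 230, 230, 229, 230, 230, 230, 229]
colX local [[444.8 272.9]
 [386.4 272.8]
 [417.2 290.4]
 [417.3 255.3]]
tip [110, 111, 110, 110, 108, 110, 110, 110, 109, 111, 118, 126, 116, 105, 101, 104, 105, 108, 112, 117, 119, 122] [123, 122, 121, 122, 122, 122, 123, 122, 122, 121, 117, 101, 73, 54, 52, 50, 50, 47, 42, 38, 35, 33, 34]
```

Run:
```python
from h import *
np.set_printoptions(precision=1,suppress=True)
C,p,d,X=load('w3'); z=X[...,2]
g=p.min(2).astype(int)
print([int(x) for x in g[310,232:255]],[int(x) for x in g[310,308:332]])
print('ztop',np.median(z[280:350,265:300]), 'base', X[230,282],'deck z',np.median(z[60:95,220:235]),np.median(z[60:180,220:235]))
a=np.radians(-16.4); M=np.array([[np.cos(a),-np.sin(a)],[np.sin(a),np.cos(a)]])
for zt in(226,228): print(onz(C,[(281,251.5),(281,373.7),(243,310),(321,310)],zt)[:,:2]@M)
print('tcp',np.array([434.76,155.22])@M)
C,p,d,X=load('side3'); cv2.imwrite('pics/s3.png',cv2.resize(p[120:320,200:420],None,fx=2.7,fy=2.7,interpolation=cv2.INTER_CUBIC))
```

```text
[37, 39, 37, 39, 39, 42, 39, 42, 43, 55, 84, 107, 116, 118, 120, 122, 123, 122, 122, 122, 123, 122, 123] [123, 124, 124, 124, 123, 123, 121, 121, 120, 119, 115, 105, 80, 51, 44, 43, 44, 44, 41, 41, 42, 40, 41, 39]
ztop nan base [455.6 148.3 199.7] deck z 48.95089756788906 nan
[[397.7 271.3]
 [347.5 271.2]
 [375.1 284.7]
 [375.2 257.2]]
[[398.6 271.3]
 [349.3 271.2]
 [376.5 284.5]
 [376.5 257.4]]
tcp [373.2 271.7]
```

View pics/s3.png

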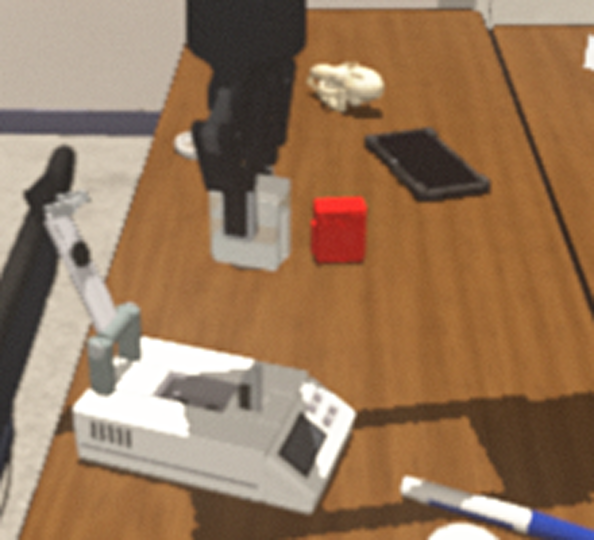

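```bash
python3 - <<'E'
from h import *
np.set_printoptions(precision=1,suppress=True)
a=np.radians(-16.7); M=np.array([[np.cos(a),-np.sin(a)],[np.sin(a),np.cos(a)]])
w=np.array([477,143.])
for n in('side0','top0','side3'):
    C,p,d,X=load(n); L=np.dstack([(X[...,:2]-w)@M,X[...,2]])
    for z in range(100,210,15):
        m=(L[...,2]>z)&(L[...,2]<z+15)&(abs(L[...,1])<40)&(L[...,0]>20)&(L[...,0]<160); P=L[m]
        if len(P)>5: print(n,z,len(P),np.percentile(P[:,0],[2,50,98]),np.percentile(P[:,1],[2,98]))
E
python3 jog.py 476 143.3 85 180 0 -16.7
```

```text
side0 100 74 [64.8 68.8 75.3] [-9.5 14.6]
side0 115 79 [71.2 75.3 81.7] [-12.3  15. ]
side0 130 70 [76.8 80.9 88.2] [-11.2  15.9]
side0 145 90 [79.6 84.7 93.2] [-8.3 15.3]
side0 160 86 [ 88.8  93.7 100.6] [-11.4  14.6]
side0 175 87 [ 85.5 100.4 107.3] [-8.6 21.1]
side0 190 198 [ 79.6 106.3 114.4] [-16.4  20.6]
top0 100 49 [67.2 70.7 74.3] [-11.6  12.8]
top0 115 49 [73.4 77.1 80.4] [-11.5  12.6]
top0 130 31 [79.7 81.7 87.9] [-11.5  12.7]
top0 145 49 [81.2 85.7 94.7] [-11.6   9.6]
top0 160 41 [91.9 95.8 99.2] [-11.6  10.9]
top0 175 88 [ 88.8 103.7 108.5] [-18.4  19.9]
top0 190 196 [ 81.7 109.3 117.5] [-17.3  19.9]
top0 205 7 [113.2 115.3 116.9] [-12.8  12.6]
side3 100 73 [65.4 69.  74.8] [-10.7  14.8]
side3 115 81 [71.1 75.1 81.5] [-11.5  15.3]
side3 130 68 [77.4 80.4 87.8] [-9.1 15.2]
side3 145 92 [79.5 85.1 92.3] [-8.2 14.3]
side3 160 82 [ 89.   93.9 100.7] [-11.   14.6]
side3 175 91 [ 83.6 100.  107.6] [-10.4  20.6]
side3 190 196 [ 79.  106.2 114.1] [-15.6  20.7]
side3 205 8 [111.5 112.7 113.9] [-13.8  12.8]
5.7 [435.214  154.5496 191.9895] [179.9758   0.0374 -16.4471] [ 13.1876 -13.2042 109.3669  -0.0025  83.8817 119.635 ]
[ 42.372   -0.8035 106.9615] [0.0004 0.0007 0.0044]
```

Emit:
jog_arm(
  rows=[
    [[25,0,10],[0,0,0.004]],
    [[42,-0.8,40],[0,0,0.004]],
    [[42,-0.8,75],[0,0,0.004]],
    [[42,-0.8,105],[0,0,0.004]],
    [[42,-0.8,105],[0,0,0.004]],
    [[42,-0.8,105],[0,0,0.004]],
  ],
)

```text
time: 6.3
tool_pos: [475.5, 143.5, 87.4]
tcp_rot: [180.0, 0.1, -16.7]
ft_force: [0.2, 1.2, -0.5]
finger_gap: 28.0
grip_force: 27.2
```

```bash
python3 - <<'E'
from h import *
np.set_printoptions(precision=2,suppress=True)
s=r.sense();print(s['time'],s['tool_pos'],s['tcp_rot'],s['finger_gap'],s['ft_force'],s['wrist_torque'])
E
python3 jog.py 476 143.3 85 180 0 -16.7|tail -1
```

```text
6.3 [475.5  143.49  87.44] [179.97   0.09 -16.7 ] 28.01547631400303 [ 0.2   1.16 -0.51] [ 0.02 -0.02  0.04]
[0.5395 0.0323 2.4376] [0.0006 0.0015 0.    ]
```

Emit:
jog_arm(
  rows=[
    [[0.5,0,5],[0,0.001,0]],
    [[0.5,0,9],[0,0.001,0]],
    [[0.5,0,13],[0,0.001,0]],
    [[0.5,0,15],[0,0.001,0]],
    [[0.5,0,17],[0,0.001,0]],
    [[0.5,0,17],[0,0.001,0]],
  ],
)

```text
time: 6.9
tool_pos: [475.9, 144.2, 70.1]
tcp_rot: [-180.0, -0.0, -16.6]
ft_force: [0.0, 0.1, -0.7]
finger_gap: 27.9
grip_force: 27.2
```

Emit:
jog_arm(
  rows=[
    [[0,0,1.5],[0,0,0]],
    [[0,0,3],[0,0,0]],
    [[0,0,3],[0,0,0]],
  ],
)

```text
time: 7.2
tool_pos: [476.0, 144.2, 67.1]
tcp_rot: [-180.0, -0.0, -16.6]
ft_force: [-0.2, -0.6, -0.1]
finger_gap: 28.0
grip_force: 27.2
```

Emit:
jog_arm(
  rows=[
    [[0,0,1],[0,0,0]],
    [[0,0,2],[0,0,0]],
    [[0,0,2],[0,0,0]],
  ],
)

```text
time: 7.5
tool_pos: [476.0, 144.2, 65.2]
tcp_rot: [-180.0, -0.0, -16.6]
ft_force: [-0.2, 0.2, -0.9]
finger_gap: 28.0
grip_force: 27.2
```

Emit:
jog_arm(
  rows=[
    [[0,0,1],[0,0,0]],
    [[0,0,2],[0,0,0]],
    [[0,0,2],[0,0,0]],
  ],
)

```text
time: 7.8
tool_pos: [476.5, 144.2, 63.4]
tcp_rot: [-180.0, -0.1, -16.6]
ft_force: [0.9, -0.6, -1.8]
finger_gap: 28.1
grip_force: 27.2
```

Emit:
jog_arm(
  rows=[
    [[0,0,1],[0,0,0]],
    [[0,0,2],[0,0,0]],
    [[0,0,2],[0,0,0]],
  ],
)

```text
time: 8.1
tool_pos: [476.6, 144.2, 61.5]
tcp_rot: [-180.0, -0.1, -16.6]
ft_force: [2.5, -1.2, 0.3]
finger_gap: 27.7
grip_force: 27.3
```

Emit:
jog_arm(
  rows=[
    [[0,0,1],[0,0,0]],
    [[0,0,2],[0,0,0]],
    [[0,0,2],[0,0,0]],
  ],
)

```text
time: 8.4
tool_pos: [476.5, 144.2, 59.5]
tcp_rot: [-180.0, -0.1, -16.6]
ft_force: [3.7, -1.3, -0.5]
finger_gap: 27.9
grip_force: 27.4
```

Emit:
jog_arm(
  rows=[
    [[0.6,0,1],[0,0,0]],
    [[0.8,0,2],[0,0,0]],
    [[0.8,0,2],[0,0,0]],
  ],
)

```text
time: 8.7
tool_pos: [476.5, 143.9, 56.9]
tcp_rot: [180.0, 0.0, -16.6]
ft_force: [2.8, -0.4, -1.7]
finger_gap: 27.7
grip_force: 27.2
```

Emit:
jog_arm(
  rows=[
    [[0,0,0.6],[0,0,0]],
    [[0,0,1.2],[0,0,0]],
    [[0,0,1.2],[0,0,0]],
  ],
)

```text
time: 9.0
tool_pos: [476.6, 144.0, 55.9]
tcp_rot: [180.0, -0.0, -16.6]
ft_force: [1.2, -0.3, -1.2]
finger_gap: 27.8
grip_force: 27.3
```

Emit:
jog_arm(
  rows=[
    [[0,0,0.5],[0,0,0]],
    [[0,0,1],[0,0,0]],
    [[0,0,1],[0,0,0]],
  ],
)

```text
time: 9.3
tool_pos: [476.7, 144.0, 55.6]
tcp_rot: [180.0, -0.0, -16.6]
ft_force: [-3.7, -1.0, 6.0]
finger_gap: 27.4
grip_force: 28.2
```

Emit:
jog_arm(
  rows=[
    [[0,0,0],[0,0,0]],
    [[0,0,0],[0,0,0]],
    [[0,0,0],[0,0,0]],
    [[0,0,0],[0,0,0]],
  ],
  grip=60,
)

```text
time: 9.7
tool_pos: [476.9, 144.0, 55.0]
tcp_rot: [-180.0, -0.0, -16.6]
ft_force: [0.2, 0.0, -0.3]
finger_gap: 59.6
grip_force: 0.0
```

Emit:
jog_arm(
  rows=[
    [[0,0,-10],[0,0,0]],
    [[0,0,-40],[0,0,0]],
    [[0,0,-80],[0,0,0]],
    [[0,0,-120],[0,0,0]],
    [[0,0,-160],[0,0,0]],
    [[-10,0,-195],[0,0,0]],
    [[-40,0,-195],[0,0,0]],
    [[-40,0,-195],[0,0,0]],
  ],
)

```text
time: 10.5
tool_pos: [437.4, 156.4, 252.6]
tcp_rot: [-179.9, -0.2, -16.6]
ft_force: [0.7, 0.4, 0.1]
finger_gap: 60.1
grip_force: 0.0
```

Run:
```python
from h import *
np.set_printoptions(precision=2,suppress=True)
s=r.sense();print(s['time'],s['tool_pos'],s['tcp_rot'],s['finger_gap'],s['ft_force'],s['joint_pos'])
a=np.radians(-16.7); M=np.array([[np.cos(a),-np.sin(a)],[np.sin(a),np.cos(a)]]); w=np.array([477,143.7])
C,p,d,X=snap('wrist','w4'); C2,p2,d2,X2=snap('side','side4')
for n,x in(('w',X),('s',X2)):
    L=np.dstack([(x[...,:2]-w)@M,x[...,2]])
    m=(L[...,2]>78)&(L[...,2]<105)&(abs(L[...,1])<25)&(abs(L[...,0])<35); P=L[m]; print(n,len(P),np.median(P,0),np.percentile(P,[2,98],axis=0))
cv2.imwrite('pics/c4.png',np.hstack([cv2.resize(p[:,140:420],None,fx=1.4,fy=1.4),cv2.resize(p2[180:330,215:315],None,fx=3.92,fy=3.92)]))
```

```text
10.5 [437.43 156.35 252.57] [-179.87   -0.17  -16.57] 60.08430217184479 [0.68 0.43 0.09] [ 13.32 -14.67 104.28   0.03  90.18 119.89]
w 1846 [-1.32  0.04 90.64] [[-24.84 -13.24  88.92]
 [ 20.94  13.61  92.12]]
s 341 [-6.74  8.37 91.1 ] [[-27.86 -13.11  79.23]
 [ 18.46  14.83  93.41]]
```

View pics/c4.png

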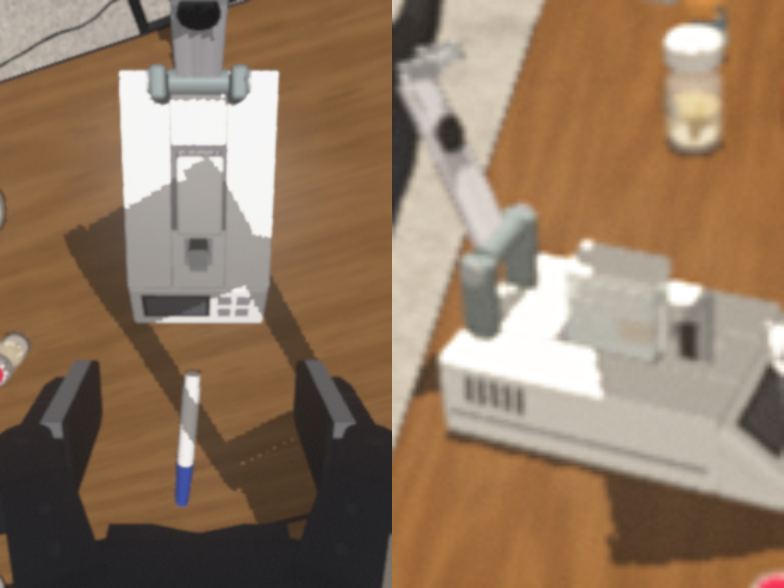

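Cartridge set in: its top is at z 90.6, against 91 expected, and it stands upright in the well. Before swinging the clamp I'll check the space behind it for the chair.

Run:
```python
from h import *
np.set_printoptions(precision=0,suppress=True)
for n in('top0','side0'):
    C,p,d,X=load(n)
    m=(X[...,0]>625)&(X[...,0]<800)&(X[...,1]>-20)&(X[...,1]<220)&(X[...,2]>60)
    P=X[m]; print(n,len(P)); 
    if len(P):
        for z in range(60,400,40):
            Q=P[(P[:,2]>=z)&(P[:,2]<z+40)]
            if len(Q)>3: print(z,len(Q),np.percentile(Q,[2,50],axis=0).round())
# arc waypoints relative to TCP reader (x=-40.6,z=252.6)
t=np.array([1.97,1.8,1.6,1.4,1.2,1.0,.8,.6,.45,.3,.2,.14]); x=65-113*np.cos(t)+8*np.sin(t)+11;z=88+113*np.sin(t)+8*np.cos(t)
print(np.c_[t*100,x,z])
```

```text
top0 739
60 738 [[626. -16.  63.]
 [633.  77.  94.]]
side0 498
60 498 [[625. -14.  62.]
 [632. 146.  93.]]
[[197. 127. 189.]
 [180. 109. 196.]
 [160.  87. 201.]
 [140.  65. 201.]
 [120.  43. 196.]
 [100.  22. 187.]
 [ 80.   3. 175.]
 [ 60. -13. 158.]
 [ 45. -22. 144.]
 [ 30. -30. 129.]
 [ 20. -33. 118.]
 [ 14. -35. 112.]]
```

Emit:
jog_arm(
  rows=[
    [[30,0,0],[0,0,0]],
    [[75,0,0],[0,0,0]],
    [[120,0,0],[0,0,0]],
    [[165,0,0],[0,0,0]],
    [[191,0,0],[0,0,0]],
    [[191,0,0],[0,0,0]],
  ],
  grip=0,
)

```text
time: 11.2
tool_pos: [623.7, 98.6, 247.6]
tcp_rot: [179.9, 0.1, -16.8]
ft_force: [-0.5, 0.4, -0.4]
finger_gap: 0.0
grip_force: 0.0
```

Emit:
jog_arm(
  rows=[
    [[0,-1,20],[0,0,0]],
    [[0,-1,45],[0,0,0]],
    [[0,-1,58],[0,0,0]],
    [[0,-1,58],[0,0,0]],
    [[0,-1,58],[0,0,0]],
  ],
)

```text
time: 11.7
tool_pos: [621.6, 101.8, 192.6]
tcp_rot: [-180.0, -0.0, -16.6]
ft_force: [0.5, -0.9, 0.8]
finger_gap: 0.1
grip_force: 0.0
```

```bash
cat > loc.py <<'E'
from h import *
np.set_printoptions(precision=2,suppress=True)
s=r.sense(); a=np.radians(-16.7); M=np.array([[np.cos(a),-np.sin(a)],[np.sin(a),np.cos(a)]])
print(s['time'],'reader xy',(s['tool_pos'][:2]-[476.2,144.2])@M,'z',s['tool_pos'][2],s['tcp_rot'],'F',s['ft_force'][:2]@M,s['ft_force'][2])
E
python3 loc.py
```

```text
11.7 reader xy [151.49   1.19] z 192.61950710032698 [-179.99   -0.03  -16.62] F [ 0.72 -0.69] 0.8298633145796122
```

Emit:
jog_arm(
  rows=[
    [[-8,0,1],[0,0,0]],
    [[-16,0,1],[0,0,0]],
    [[-24,0,1],[0,0,0]],
    [[-33,0,-2],[0,0,0]],
    [[-42,0,-4],[0,0,0]],
    [[-53,0,-7],[0,0,0]],
    [[-64,0,-9],[0,0,0]],
    [[-75,0,-9],[0,0,0]],
    [[-86,0,-9],[0,0,0]],
    [[-97,0,-7],[0,0,0]],
  ],
)

```text
time: 12.7
tool_pos: [528.0, 129.8, 199.3]
tcp_rot: [-180.0, -0.1, -16.6]
ft_force: [0.8, -0.1, 0.9]
finger_gap: -0.2
grip_force: 0.4
```

```bash
cat loc.py > loc2.py
cat >> loc2.py <<'E'
C,p,d,X=snap('side','sx%d'%int(s['time']*100))
L=np.dstack([(X[...,:2]-[476.2,144.2])@M,X[...,2]])
m=(L[...,2]>96)&(abs(L[...,1])<22)&(L[...,0]>-75)&(L[...,0]<140)&(L[...,2]<225)
P=L[m]; q=np.hypot(65-P[:,0],P[:,2]-88); th=np.arctan2(P[:,2]-88,65-P[:,0])
k=(q>40)&(q<85)&(P[:,1]>0); print('clamp theta',np.percentile(th[k],[10,50,90]),k.sum())
E
python3 loc2.py
```

```text
12.7 reader xy [53.76  1.05] z 199.2810354613726 [-179.98   -0.06  -16.62] F [0.84 0.13] 0.8730816272018339
clamp theta [1.22 1.28 1.35] 115
```

Emit:
jog_arm(
  rows=[
    [[-11,0,3],[0,0,0]],
    [[-22,0,7],[0,0,0]],
    [[-32,0,12],[0,0,0]],
    [[-42,0,18],[0,0,0]],
    [[-51,0,24],[0,0,0]],
    [[-59,0,32],[0,0,0]],
    [[-67,0,41],[0,0,0]],
    [[-74,0,49],[0,0,0]],
    [[-80,0,57],[0,0,0]],
    [[-85,0,64],[0,0,0]],
  ],
)

```text
time: 13.75
tool_pos: [446.8, 153.9, 134.2]
tcp_rot: [180.0, -0.0, -16.6]
ft_force: [1.5, 0.3, 0.6]
finger_gap: 0.6
grip_force: 0.2
```

```bash
python3 loc2.py
```

```text
13.75 reader xy [-30.94   0.82] z 134.23063378169076 [180.    -0.02 -16.62] F [1.39 0.75] 0.5664261034655158
clamp theta [0.37 0.43 0.48] 126
```

Emit:
jog_arm(
  rows=[
    [[-5,0,4],[0,0,0]],
    [[-10,0,9],[0,0,0]],
    [[-14,0,14],[0,0,0]],
    [[-17,0,18],[0,0,0]],
    [[-18.5,0,20],[0,0,0]],
    [[-18.5,0,20],[0,0,0]],
  ],
)

```text
time: 14.4
tool_pos: [429.3, 159.1, 114.7]
tcp_rot: [180.0, -0.0, -16.6]
ft_force: [-0.2, 0.6, -0.7]
finger_gap: 0.2
grip_force: 0.0
```

```bash
python3 loc2.py
```

```text
14.4 reader xy [-49.16   0.79] z 114.71916634682044 [179.99  -0.01 -16.62] F [-0.39  0.49] -0.7330672422208453
clamp theta [0.19 0.25 0.29] 132
```

Emit:
jog_arm(
  rows=[
    [[0,0,1],[0,0,0]],
    [[0,0,2],[0,0,0]],
    [[0,0,3],[0,0,0]],
    [[0,0,4],[0,0,0]],
    [[0,0,4],[0,0,0]],
  ],
)

```text
time: 14.95
tool_pos: [429.8, 159.3, 111.4]
tcp_rot: [-180.0, -0.0, -16.6]
ft_force: [-2.3, 1.1, 3.6]
finger_gap: 0.2
grip_force: 1.8
```

Emit:
jog_arm(
  rows=[
    [[0,0,0.7],[0,0,0]],
    [[0,0,1.4],[0,0,0]],
    [[0,0,2],[0,0,0]],
    [[0,0,2],[0,0,0]],
  ],
)

```text
time: 15.35
tool_pos: [429.7, 159.3, 109.4]
tcp_rot: [-180.0, -0.0, -16.6]
ft_force: [-2.9, 0.3, 5.9]
finger_gap: 0.2
grip_force: 2.3
```

Emit:
jog_arm(
  rows=[
    [[0,0,0.7],[0,0,0]],
    [[0,0,1.4],[0,0,0]],
    [[0,0,2],[0,0,0]],
    [[0,0,2],[0,0,0]],
  ],
)

```text
time: 15.75
tool_pos: [429.7, 159.3, 107.5]
tcp_rot: [-180.0, -0.0, -16.6]
ft_force: [-3.5, 0.8, 6.1]
finger_gap: -0.1
grip_force: 2.7
```

Emit:
jog_arm(
  rows=[
    [[0,0,0.7],[0,0,0]],
    [[0,0,1.4],[0,0,0]],
    [[0,0,2],[0,0,0]],
    [[0,0,2],[0,0,0]],
  ],
)

```text
time: 16.15
tool_pos: [429.7, 159.4, 105.5]
tcp_rot: [-180.0, -0.0, -16.6]
ft_force: [-2.6, 1.3, 6.1]
finger_gap: 0.0
grip_force: 2.9
```

Emit:
jog_arm(
  rows=[
    [[0,0,0.5],[0,0,0]],
    [[0,0,1],[0,0,0]],
    [[0,0,1.5],[0,0,0]],
    [[0,0,1.5],[0,0,0]],
  ],
)

```text
time: 16.55
tool_pos: [429.6, 159.4, 104.0]
tcp_rot: [-180.0, -0.0, -16.6]
ft_force: [-3.5, 0.7, 6.9]
finger_gap: -0.0
grip_force: 3.2
```

Emit:
jog_arm(
  rows=[
    [[0,0,0.4],[0,0,0]],
    [[0,0,0.8],[0,0,0]],
    [[0,0,0.8],[0,0,0]],
  ],
)

```text
time: 16.85
tool_pos: [429.5, 159.4, 103.2]
tcp_rot: [-180.0, -0.0, -16.6]
ft_force: [-4.1, 1.4, 7.2]
finger_gap: -0.0
grip_force: 3.6
```

Now half-millimetre steps, reading the force each time.

Emit:
jog_arm(
  rows=[
    [[0,0,0.4],[0,0,0]],
    [[0,0,0.8],[0,0,0]],
    [[0,0,0.8],[0,0,0]],
  ],
)

```text
time: 17.15
tool_pos: [429.7, 159.4, 102.3]
tcp_rot: [-180.0, -0.0, -16.6]
ft_force: [-3.7, 1.1, 4.9]
finger_gap: 0.2
grip_force: 2.6
```

Emit:
jog_arm(
  rows=[
    [[0,0,0.4],[0,0,0]],
    [[0,0,0.8],[0,0,0]],
    [[0,0,0.8],[0,0,0]],
  ],
)

```text
time: 17.45
tool_pos: [429.6, 159.4, 101.5]
tcp_rot: [-180.0, -0.0, -16.6]
ft_force: [-3.3, 1.5, 4.9]
finger_gap: -0.1
grip_force: 2.4
```

Emit:
jog_arm(
  rows=[
    [[0,0,0.3],[0,0,0]],
    [[0,0,0.5],[0,0,0]],
    [[0,0,0.5],[0,0,0]],
  ],
)

```text
time: 17.75
tool_pos: [429.6, 159.4, 101.0]
tcp_rot: [-180.0, -0.0, -16.6]
ft_force: [-4.3, 0.7, 5.2]
finger_gap: -0.1
grip_force: 2.7
```

Emit:
jog_arm(
  rows=[
    [[0,0,0.3],[0,0,0]],
    [[0,0,0.5],[0,0,0]],
    [[0,0,0.5],[0,0,0]],
  ],
)

```text
time: 18.05
tool_pos: [429.5, 159.4, 100.5]
tcp_rot: [-180.0, -0.0, -16.6]
ft_force: [-3.1, 1.1, 5.3]
finger_gap: 0.3
grip_force: 2.8
```

Emit:
jog_arm(
  rows=[
    [[0,0,0.3],[0,0,0]],
    [[0,0,0.5],[0,0,0]],
    [[0,0,0.5],[0,0,0]],
  ],
)

```text
time: 18.35
tool_pos: [429.6, 159.4, 100.0]
tcp_rot: [-180.0, -0.0, -16.6]
ft_force: [-3.8, 1.0, 5.9]
finger_gap: -0.1
grip_force: 2.9
```

Emit:
jog_arm(
  rows=[
    [[0,0,0.3],[0,0,0]],
    [[0,0,0.5],[0,0,0]],
    [[0,0,0.5],[0,0,0]],
  ],
)

```text
time: 18.65
tool_pos: [429.6, 159.4, 99.5]
tcp_rot: [-180.0, -0.0, -16.6]
ft_force: [-3.9, 1.0, 6.8]
finger_gap: -0.0
grip_force: 2.9
```

Emit:
jog_arm(
  rows=[
    [[0,0,0.3],[0,0,0]],
    [[0,0,0.5],[0,0,0]],
    [[0,0,0.5],[0,0,0]],
  ],
)

```text
time: 18.95
tool_pos: [429.7, 159.3, 98.8]
tcp_rot: [-180.0, -0.0, -16.6]
ft_force: [-2.8, 0.7, 3.8]
finger_gap: 0.0
grip_force: 2.0
```

Emit:
jog_arm(
  rows=[
    [[0,0,0.2],[0,0,0]],
    [[0,0,0.4],[0,0,0]],
    [[0,0,0.4],[0,0,0]],
  ],
)

```text
time: 19.25
tool_pos: [429.8, 159.2, 98.5]
tcp_rot: [-180.0, -0.0, -16.6]
ft_force: [-3.0, 2.2, 5.3]
finger_gap: -0.1
grip_force: 2.6
```

Emit:
jog_arm(
  rows=[
    [[0,0,0.2],[0,0,0]],
    [[0,0,0.4],[0,0,0]],
    [[0,0,0.4],[0,0,0]],
  ],
)

```text
time: 19.55
tool_pos: [429.7, 159.3, 98.1]
tcp_rot: [-180.0, -0.0, -16.6]
ft_force: [-3.7, 1.7, 6.1]
finger_gap: 0.3
grip_force: 3.0
```

Emit:
jog_arm(
  rows=[
    [[0,0,0.2],[0,0,0]],
    [[0,0,0.4],[0,0,0]],
    [[0,0,0.4],[0,0,0]],
  ],
)

```text
time: 19.85
tool_pos: [429.7, 159.3, 97.7]
tcp_rot: [-180.0, -0.0, -16.6]
ft_force: [-4.5, 1.7, 5.8]
finger_gap: -0.2
grip_force: 3.2
```

Emit:
jog_arm(
  rows=[
    [[0,0,0.2],[0,0,0]],
    [[0,0,0.4],[0,0,0]],
    [[0,0,0.4],[0,0,0]],
  ],
)

```text
time: 20.15
tool_pos: [429.7, 159.3, 97.3]
tcp_rot: [-180.0, -0.0, -16.6]
ft_force: [-3.9, 3.0, 7.0]
finger_gap: 0.1
grip_force: 3.3
```

Emit:
jog_arm(
  rows=[
    [[0,0,0.2],[0,0,0]],
    [[0,0,0.4],[0,0,0]],
    [[0,0,0.4],[0,0,0]],
  ],
)

```text
time: 20.45
tool_pos: [429.7, 159.3, 96.9]
tcp_rot: [-180.0, -0.0, -16.6]
ft_force: [-5.1, 0.9, 6.5]
finger_gap: -0.0
grip_force: 3.4
```

Emit:
jog_arm(
  rows=[
    [[0,0,0.2],[0,0,0]],
    [[0,0,0.4],[0,0,0]],
    [[0,0,0.4],[0,0,0]],
  ],
)

```text
time: 20.75
tool_pos: [429.9, 159.0, 96.2]
tcp_rot: [-180.0, -0.1, -16.6]
ft_force: [-0.5, 1.5, 2.6]
finger_gap: 0.1
grip_force: 1.4
```

Emit:
jog_arm(
  rows=[
    [[0,0,0.2],[0,0,0]],
    [[0,0,0.4],[0,0,0]],
    [[0,0,0.4],[0,0,0]],
  ],
)

```text
time: 21.05
tool_pos: [429.9, 159.1, 96.2]
tcp_rot: [-180.0, -0.1, -16.6]
ft_force: [-3.0, 1.1, 5.8]
finger_gap: 0.1
grip_force: 2.8
```

Emit:
jog_arm(
  rows=[
    [[0,0,0.2],[0,0,0]],
    [[0,0,0.4],[0,0,0]],
    [[0,0,0.4],[0,0,0]],
  ],
)

```text
time: 21.35
tool_pos: [429.9, 159.1, 96.0]
tcp_rot: [-180.0, -0.1, -16.6]
ft_force: [-4.6, 0.6, 8.0]
finger_gap: 0.2
grip_force: 3.9
```

Emit:
jog_arm(
  rows=[
    [[0,0,0.2],[0,0,0]],
    [[0,0,0.4],[0,0,0]],
    [[0,0,0.4],[0,0,0]],
  ],
)

```text
time: 21.65
tool_pos: [429.9, 159.1, 95.6]
tcp_rot: [-180.0, -0.1, -16.6]
ft_force: [-4.3, 0.6, 9.0]
finger_gap: 0.1
grip_force: 4.3
```

Emit:
jog_arm(
  rows=[
    [[0,0,0.2],[0,0,0]],
    [[0,0,0.4],[0,0,0]],
    [[0,0,0.4],[0,0,0]],
  ],
)

```text
time: 21.95
tool_pos: [429.9, 159.1, 95.3]
tcp_rot: [-180.0, -0.1, -16.6]
ft_force: [-4.6, 0.3, 9.7]
finger_gap: 0.2
grip_force: 4.5
```

Emit:
jog_arm(
  rows=[
    [[0,0,0.2],[0,0,0]],
    [[0,0,0.4],[0,0,0]],
    [[0,0,0.4],[0,0,0]],
  ],
)

```text
time: 22.25
tool_pos: [429.8, 159.1, 94.9]
tcp_rot: [-180.0, -0.0, -16.6]
ft_force: [-4.8, 0.6, 9.1]
finger_gap: 0.0
grip_force: 5.0
```

Emit:
jog_arm(
  rows=[
    [[0,0,0.2],[0,0,0]],
    [[0,0,0.4],[0,0,0]],
    [[0,0,0.4],[0,0,0]],
  ],
)

```text
time: 22.55
tool_pos: [429.9, 159.2, 94.9]
tcp_rot: [-180.0, -0.1, -16.6]
ft_force: [-7.4, -0.2, 13.2]
finger_gap: -0.0
grip_force: 6.7
```

Emit:
jog_arm(
  rows=[
    [[0,0,0.2],[0,0,0]],
    [[0,0,0.4],[0,0,0]],
    [[0,0,0.4],[0,0,0]],
  ],
)

```text
time: 22.85
tool_pos: [429.9, 159.2, 94.8]
tcp_rot: [-180.0, -0.1, -16.6]
ft_force: [-8.8, -0.8, 17.0]
finger_gap: 0.1
grip_force: 8.4
```

Hard rest found: z is stuck at 94.9 while the force climbs 4 N per step. Backing off now to check that the clamp holds by itself.

Emit:
jog_arm(
  rows=[
    [[0,0,-1],[0,0,0]],
    [[0,0,-3],[0,0,0]],
    [[0,0,-10],[0,0,0]],
    [[0,0,-35],[0,0,0]],
    [[-20,0,-80],[0,0,0]],
    [[-50,0,-120],[0,0,0]],
    [[-60,0,-120],[0,0,0]],
    [[-60,0,-120],[0,0,0]],
  ],
)

```text
time: 23.65
tool_pos: [372.3, 176.8, 214.8]
tcp_rot: [-179.9, -0.2, -16.6]
ft_force: [-0.5, -0.3, -1.0]
finger_gap: 0.1
grip_force: 0.0
```

```bash
python3 loc2.py
python3 - <<'E'
from h import *
np.set_printoptions(precision=2,suppress=True)
a=np.radians(-16.7); M=np.array([[np.cos(a),-np.sin(a)],[np.sin(a),np.cos(a)]])
C,p,d,X=snap('wrist','w5'); C2,p2,d2,X2=snap('side','side5')
for n,x in(('w',X),('s',X2)):
    L=np.dstack([(x[...,:2]-[476.2,144.2])@M,x[...,2]]); b=abs(L[...,1])<9
    for lo in range(-62,60,12):
        P=L[b&(L[...,0]>lo)&(L[...,0]<lo+12)&(L[...,2]>60)&(L[...,2]<130)]
        if len(P)>3: print(n,lo,len(P),np.median(P[:,2]))
cv2.imwrite('pics/c5.png',np.hstack([cv2.resize(p[:,140:420],None,fx=1.4,fy=1.4),cv2.resize(p2[180:330,215:315],None,fx=3.92,fy=3.92)]))
E
```

```text
23.65 reader xy [-108.9     1.34] z 214.82294935976682 [-179.88   -0.2   -16.56] F [-0.35 -0.46] -0.9893165971279588
clamp theta [0.11 0.13 0.17] 27
w -62 400 95.98713802329098
w -50 450 96.05321305981036
w -38 429 94.20416400222115
w -26 473 94.06700497808635
w -14 487 94.46430889844322
w -2 496 94.60600138893645
w 10 529 93.81380242419891
w 22 237 93.64053219981679
s -62 54 96.60759023284712
s -50 53 96.42995735402508
s -38 70 83.09044299116323
s -26 38 94.9879505451919
s -14 39 95.92859241015691
s -2 32 95.54879021472303
s 10 37 94.98964437721253
s 22 28 95.33771175564772
s 34 31 95.204407854755
s 46 29 95.47187515140166
s 58 23 95.63491543930024
```

View pics/c5.png

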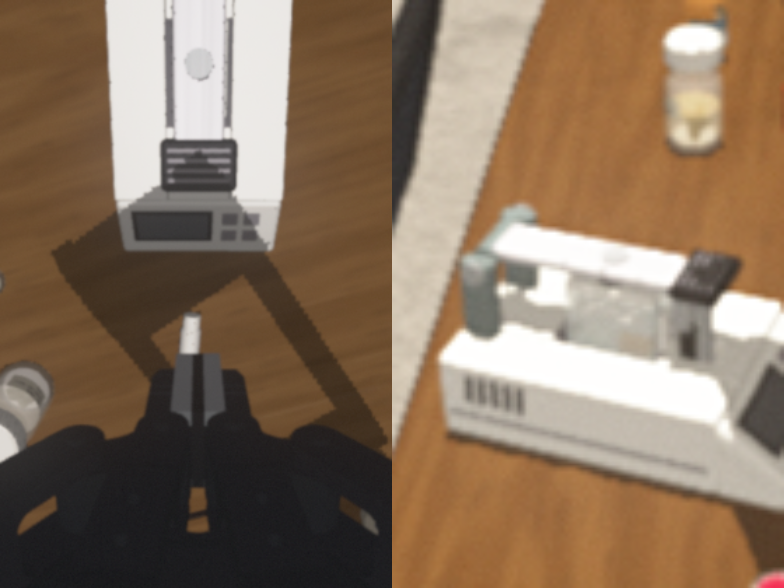

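The clamp is down and level. The plate at (198,165) sits at z ≈ 96, where an uncaught clamp would spring up to 105 or more. The robot is clear, so I'm handing in.

```bash
python3 -c "
from bench import r
print(r.hand_in())"
```

```text
the job is handed in; nothing more can be done
None
```

The cartridge stands in the cradle with its rib in the slot, the clamp has caught and stays down by itself, and I handed the job in at about 24 s with the robot clear; hand-in returned no verdict.

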